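# Pull out the burn-in tray and cam-clamp the power supply

### The job

Pull the tray of the grey test enclosure all the way out to its stop. Then swing the red-knobbed cam lever just far enough to take up the gap and clamp the power supply, so that the red sprung pad behind it is pushed back about half of its travel; do not turn it so far that the pad nears the end of its travel. Leave the tray fully out and the lever where it holds the supply, and do not disturb the things lying around.

Things in the scene. Friction and masses are not known exactly. Their poses are not given: they have to be found in the camera images.
- tray (a joint): Travel of the pull-out tray straight out of the front (tray -x) of the fixed grey enclosure (300 x 300 mm, 130 mm high, flat roof), in m: 0 shut (start), 0.185 at its stop. About 5 N of drag; stays where left. Its blue front panel is 292 wide, 4 thick, flush with the enclosure's front when shut, top edge 122 mm above the table. Lever, cam, supply, pad and fence ride on it.
- tray_handle (a point): Middle of the steel bar handle on the tray's front panel, 98 mm above the table. The bar is round, 10 mm thick, 140 mm long, along the tray's y; its axis stands 45 mm in front of the panel (40 mm clear behind the bar), so it can be hooked or pinched from above. Axes are the tray's: x into the enclosure, y along the bar, z up.
- cam_pivot (a point): Point on the vertical axis of the cam lever, 68 mm above the table, 85 mm behind the panel's outer face, 36 mm to tray +y of its middle; axes as the tray's. The flat arm (14 wide, 8 mm thick, at this height) carries at 80 mm from the axis an upright red knob, a cylinder 18 mm across from 72 to 112 mm above the table. All under the roof until the tray is out.
- cam (a joint): Lever angle, rad: at 0 the lever points into the enclosure, 30 deg round from tray +x to +y; grows counter-clockwise from above; limit 2.2, starts at 0 to 0.2. An eccentric brass disc under it (26 mm radius, centre 15 mm off axis) bears on the supply: at angle a its face has advanced to -y by 15 mm x (sin 120deg - sin(120deg + a)). Stiff, stays where left; 5 to 12 N at the knob turns it.
- psu: Loose power supply, a perforated bright metal case 160 (tray x) x 100 (tray y) x 40 mm, 0.35 to 0.7 kg, on the tray floor (18 mm above the table; its top at 58 mm) between end stops, the cam at its +y side and the sprung pad at its -y side, with 2 to 12 mm of sideways play. Origin: centre of its underside.
- pad (a joint): How far the red pad (bar 145 x 9 mm, 32 mm high, top 51 mm above the table) on the supply's -y side is pushed back to tray -y, towards its dark steel fence, in m: 0 free, 0.018 at the end of its travel; half is 0.009. Spring: 2 N plus 1 N per mm. When free, an 18 mm gap bridged by three yellow pins shows between pad and fence; it closes as the pad is pushed back.
- fence (a joint): Where the fence with its pad is set, in m towards the tray's -y, 0 to 0.008; differs from run to run and does not move in use. The play of the supply with the lever at 0 is 4 mm plus this.
- multimeter: Bystander: loose orange multimeter 95 x 180 mm, 47 mm high with its dial, lying on the table. Origin: centre of its underside.
- motor: Bystander: loose stepper motor, 60 x 60 mm, 89 mm high with its upright shaft, on the table. Origin: centre of its underside.
- tape_roll: Bystander: loose clear roll of tape, 100 mm across, 24 mm high, lying flat on the table. Origin: centre of its underside.

How it is judged:
By the outcome, as a careful person would: the job done as asked, in the order asked, and still so for the second after the job is handed in, with the robot touching nothing.
It also fails if it takes over 56 s, if anything falls off the work surface, if the arm or the gripper's body presses on something with over 40 N, if the wrist force passes 120 N, or if a joint passes its speed limit or range.

### The arm

A 6-joint arm with a two-finger parallel gripper is mounted at the origin on the work surface. World frame = base frame: x ahead of the robot, y to its left, z up, the work surface at z = 0. Lengths are in mm, angles in rad, forces in N, time in s.
With the tool pointing down it reaches from about 275 to 750 mm from the base axis. Payload 10.2 kg.
Tool frame: the origin (TCP) lies midway between the tips of the shut fingers; the grasp point (between the pads) lies 19 mm behind it; z points along the fingers, y is the direction in which the jaws open and shut (so a half turn about z gives the same grasp; the last joint's range is limited). The gripper opens to 85 mm and grips with 20 to 120 N. Pads are 22 mm wide; open, the fingers measure 114 mm over their backs; the gripper's body (76 mm by 85 mm) begins 54 mm behind the grasp point. The pads swing forward as they close: fully open they stand 13 mm farther back than shut.
Start: joints at [0.975, 0.313, 1.498, -0, 1.331, -0.223], TCP at [191.231, 488.94, 231.294] pointing down, gripper open.
Joint ranges: [-2.94, 2.94], [-0.97, 2.17], [0.19, 2.56], [-1.23, 4.37], [0.02, 3.11], [-2.88, 2.88]. Speed limits (rad/s): [2.39, 2.39, 3.01, 3.14, 3.14, 3.14].

### API

Orientations are given as a unit quaternion [w, x, y, z].
In Python, from rig import sense, optics, ctrl gives the robot as it stands.
- The arm moves only by the tool play_rows, never from a script. Its argument "plan" is a list of rows, each a list of 7 numbers: the shift along the world's x, y, z in mm, then the turn, a rotation vector about the world's x, y, z in rad, then the opening, from -1 (shut) to 1 (fully open), so that 0 is half open. A call has 1 to 5 rows; each row shifts and turns the pose as measured when the row begins; what a row does not reach is not made up. A row lasts 1/12 s, in which the tool goes at most 41.7 mm and 7.16 degrees, less where a joint would pass 70% of its speed; a pose out of reach is approached as far as the arm can. A call is refused whole if a number of a shift passes 41.7 or a number of a turn 0.125, either way. A call with a gripper value outside its range is refused whole. The fingers move at their own pace and stop on an object; "grip_force" is the grip in N (left out, the last holds). Time passes only in rows, so rows that do not move let the fingers close. It gives the time, the measured TCP pose, the force and the opening at its end, in the units of the state.
- sense(): the state, without advancing time (a new reading comes with each control period).
- optics.capture(name): name is "side" or "top" or "wrist"; returns a dict with "img" (420x560x3 uint8, blue, green, red), "fx", "fy", "cx", "cy" (pixels), "dist" ([k1, k2, p1, p2, k3] as OpenCV has them; the pictures are not rectified), "world_to_cam" (4x4, takes a point from world to camera coordinates). Camera axes: x right, y up, looking along -z (the intrinsics and any distortion apply to the point x, -y, -z); pixel columns grow to the right and rows downward; lengths in mm; the calibration is good to about 2 mm. A picture is of the moment at which its call begins. There is no depth.
- ctrl.finish_job(): hands the job in, once; it reports no verdict.
The state is a dict: "time_s": time; "joints": joint angles; "dq": joint speeds; "tau": joint torques, N m; "eef_pos": TCP position; "ee_rot": TCP orientation; "force": force on the tool from outside, world axes, zero at the start; "wrist_torque": the same for the moment, N m; "grip_width": opening from 0.0 (shut) to 1.0 (fully open).
Only numpy, scipy, OpenCV 4.12 (cv2) and the standard library are available. Lean on these libraries where they do the work, as an engineer would, in place of code of your own. Each camera call takes 0.05 s, during which the arm holds its last target. There are 200 camera calls.

## Working session

There is one attempt and no reset: what is moved stays moved. The work goes in short steps, Python scripts to look and compute and a tool call to move; the robot and the scene stay as the last step left them, time stands still between calls to the robot, and variables do not carry over. Pictures are saved under pics/ and viewed, about 8 in all and at most 12, crops included, and the job is handed in when it is done.

Besides the shell and the picture viewer there is one more tool, called after ">>>" as name(argument=value, ...), one argument or row to a line, values as JSON. play_rows: Moves the arm, as the interface text tells. Its arguments: {"type":"object","properties":{"plan":{"type":"array"},"grip_force":{"type":"number"}},"required":["plan"]}

```bash
mkdir -p pics; ls; cat > h.py <<'E'
import numpy as np, cv2
from rig import sense, optics, ctrl
def cap(n,f=None):
    c=optics.capture(n)
    if f: cv2.imwrite('pics/'+f,c['img'])
    return c
def K(c): return np.array([[c['fx'],0,c['cx']],[0,c['fy'],c['cy']],[0,0,1.]])
def proj(c,P):
    P=np.atleast_2d(np.array(P,float)); W=np.array(c['world_to_cam'])
    q=P@W[:3,:3].T+W[:3,3]; q=q*[1,-1,-1]
    return cv2.projectPoints(q,np.zeros(3),np.zeros(3),K(c),np.array(c['dist'],float))[0][:,0]
def ray(c,uv,z):
    uv=np.array(uv,float).reshape(-1,1,2)
    n=cv2.undistortPoints(uv,K(c),np.array(c['dist'],float))[:,0]
    d=np.c_[n[:,0],-n[:,1],-np.ones(len(n))]
    W=np.array(c['world_to_cam']);R=W[:3,:3];o=-R.T@W[:3,3];d=d@R
    return o+d*((z-o[2])/d[:,2])[:,None]
E
python3 - <<'E'
from h import *
a=cap('top','a.png');b=cap('side','b.png')
s=sense();print(s)
for c in(a,b):
    W=np.array(c['world_to_cam']);print(-W[:3,:3].T@W[:3,3],W[:3,:3].round(2).tolist(),c['fx'],c['dist'])
E
```

```text
pics
{'time_s': 0.1, 'joints': array([ 9.74603295e-01,  3.13411517e-01,  1.49835770e+00, -1.90998716e-05,
        1.33103264e+00, -2.23416005e-01]), 'dq': array([-0.00070621, -0.00235473, -0.00125638, -0.00244387,  0.00020874,
       -0.00022566]), 'tau': array([ 2.40619469e-03, -4.12894177e+01, -2.60142213e+01, -1.98061603e-04,
        3.06330032e-03,  2.86649552e-06]), 'eef_pos': array([191.09373363, 488.73220205, 230.78465703]), 'ee_rot': array([-2.32384619e-04,  1.85308908e-01,  9.82680133e-01, -5.58236660e-04]), 'force': array([0.47113861, 0.26206794, 1.11018496]), 'wrist_torque': array([ 0.0038352 ,  0.01458756, -0.00370908]), 'grip_width': 0.9988804135136139}
[ 442.84419044   -4.33940163 1297.20694867] [[-0.01, -1.0, -0.01], [0.99, -0.01, 0.13], [-0.13, -0.0, 0.99]] 422.15641688199923 [-0.07618888  0.          0.          0.          0.        ]
[  69.37801868 -617.73588044  953.80816537] [[0.71, -0.71, -0.02], [0.52, 0.5, 0.69], [-0.48, -0.5, 0.73]] 394.26527255020903 [-0.00908419  0.          0.          0.          0.        ]
```

```bash
sleep 1
```

```text
(no output)
```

View pics/a.png

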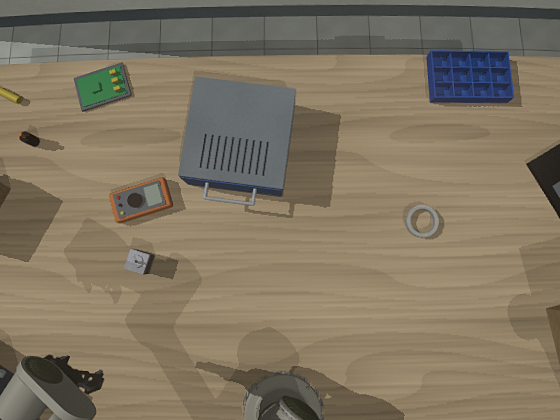

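View pics/b.png

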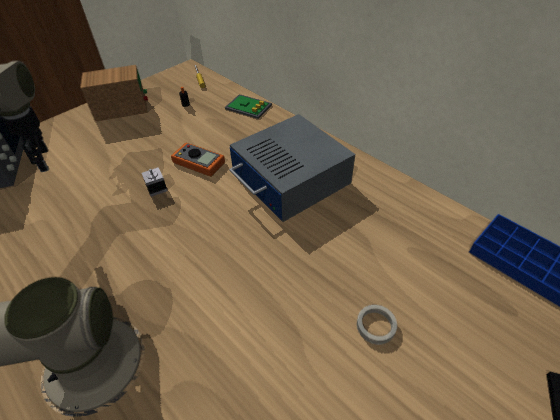

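The top view shows the enclosure roof with corners at about (194,77), (296,90), (283,190) and (180,177), and the handle bar from (206,198) to (254,204). The multimeter is at (140,200) and the motor at (139,261). The tape is well off to the right.

```bash
python3 - <<'E'
from h import *
a=cap('top');b=cap('side')
r=ray(a,[[194,77],[296,90],[283,190],[180,177]],130);print(r.round(1))
print('handle',ray(a,[[206,198.5],[254,204]],98).round(1))
print('side handle',ray(b,[[234,166],[264,191]],98).round(1))
print('side roof',ray(b,[[299,118],[354,156],[283,189],[231,150]],130).round(1))
print('mm',ray(a,[[140,200],[139,261]],40).round(1))
im=cv2.resize(a['img'][60:230,160:320],None,fx=4,fy=4,interpolation=cv2.INTER_CUBIC)[:600]
im2=cv2.resize(a['img'][165:215,165:305],None,fx=5,fy=5,interpolation=cv2.INTER_CUBIC)
im3=cv2.resize(b['img'][105:225,220:370],None,fx=4.6,fy=4.6,interpolation=cv2.INTER_CUBIC)[:350]
cv2.imwrite('pics/c.png',np.vstack([im2,np.pad(im3,((0,0),(0,10),(0,0)))[:, :700]]))
E
```

```text
[[985.6 246.7 130. ]
 [939.9 -52.8 130. ]
 [644.5 -11.2 130. ]
 [685.5 280.  130. ]]
handle [[627.9 210.8  98. ]
 [610.3  72.3  98. ]]
side handle [[654.  220.6  98. ]
 [641.6  60.8  98. ]]
side roof [[ 9.723e+02  2.238e+02  1.300e+02]
 [ 9.372e+02 -5.690e+01  1.300e+02]
 [ 6.659e+02  4.000e-01  1.300e+02]
 [ 6.784e+02  2.599e+02  1.300e+02]]
mm [[634.7 423.4  40. ]
 [450.5 420.8  40. ]]
```

View pics/c.png

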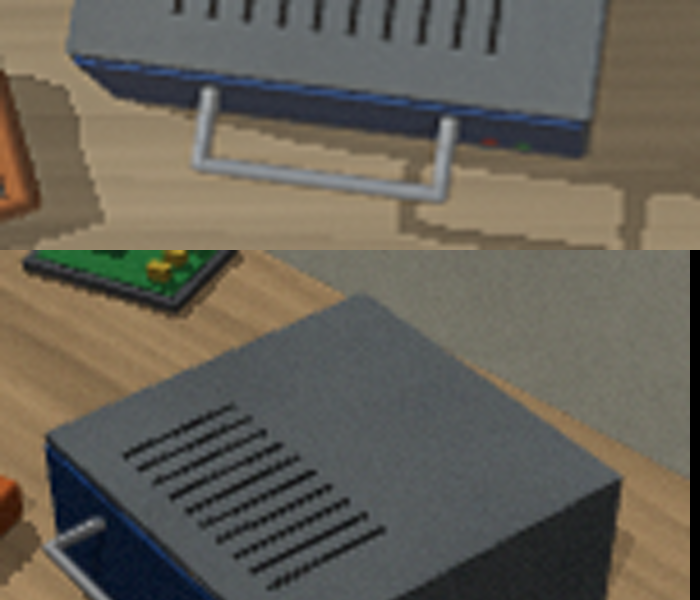

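The crop shows the front roof edge from (179,175.6) to (282,189.4) and the bar from (204.6,198) to (253,203.8) in the top image. In the side image the roof corners are (230.2,145.2), (298.9,114.3) and (355,155). I'll fit the pose jointly.

```bash
python3 - <<'E'
from h import *
from scipy.optimize import least_squares
a=cap('top');b=cap('side')
# box local: origin at panel outer face middle (flush front), x into
T=[([300,150,130],(194,76.5)),([300,-150,130],(296,89.5)),([0,-150,130],(282,189.4)),([0,150,130],(179,175.6)),([-45,70,98],(204.6,198)),([-45,-70,98],(253,203.8))]
S=[([0,150,130],(230.2,145.2)),([300,150,130],(298.9,114.3)),([300,-150,130],(355,155))]
def tf(p,L):
    c,s=np.cos(p[2]),np.sin(p[2]);L=np.array(L,float)
    return np.c_[p[0]+c*L[:,0]-s*L[:,1],p[1]+s*L[:,0]+c*L[:,1],L[:,2]]
def f(p,sep=(1,1)):
    r=[]
    for c,M,w in((a,T,sep[0]),(b,S,sep[1])):
        if w: r.append((proj(c,tf(p,[m[0] for m in M]))-[m[1] for m in M]).ravel())
    return np.concatenate(r)
for sep in((1,1),(1,0),(0,1)):
    q=least_squares(f,[660,130,0.1],args=(sep,),x_scale=[100,100,.1]);print(sep,q.x.round(3),q.fun.round(1))
    print('handle',tf(q.x,[[-45,0,98]]),'out',tf(q.x,[[-45-185,0,98]]),'pivot out',tf(q.x,[[85-185,36,68]]))
E
```

```text
(1, 1) [ 6.67649e+02  1.37850e+02 -1.46000e-01] [ 1.4  0.3  0.5 -0.4  0.8  0.1 -1.1  0.   0.4 -1.3  0.  -0.7 -1.7 -0.
 -1.   0.2 -0.6 -0.1]
handle [[623.12790787 144.39860947  98.        ]] out [[440.09756165 171.32243467  98.        ]] pivot out [[573.95271147 188.01970596  68.        ]]
(1, 0) [ 6.66621e+02  1.38387e+02 -1.42000e-01] [ 0.7  0.7 -0.1 -0.3  0.6  0.3 -1.4  0.6  0.3 -0.9 -0.1 -0.4]
handle [[622.07201949 144.74276406  98.        ]] out [[438.92639089 170.87088542  98.        ]] pivot out [[572.70771028 188.14973327  68.        ]]
(0, 1) [ 6.70446e+02  1.35924e+02 -1.49000e-01] [-0.6 -0.2  0.1  0.1  0.5 -0.1]
handle [[625.94188409 142.58704109  98.        ]] out [[442.98095502 169.97861703  98.        ]] pivot out [[576.87834699 186.3336904   68.        ]]
```

Handle estimate is (623,144,98) with yaw −0.146. First I move above it.

>>> play_rows(
  plan=[
    [28.5, -23, 0, 0, 0, -0.09, 0],
    [28.5, -23, 0, 0, 0, -0.09, 0],
    [28.5, -23, 0, 0, 0, -0.09, 0],
    [28.5, -23, 0, 0, 0, -0.09, 0],
    [28.5, -23, 0, 0, 0, -0.09, 0],
  ],
)

```text
time_s: 0.72
eef_pos: [333.0, 372.4, 230.8]
ee_rot: [-0.001, 0.403, 0.915, 0.0]
force: [0.5, 1.2, 0.9]
grip_width: 0.499
```

>>> play_rows(
  plan=[
    [28.5, -23, 0, 0, 0, -0.09, 0],
    [28.5, -23, 0, 0, 0, -0.09, 0],
    [28.5, -23, 0, 0, 0, -0.09, 0],
    [28.5, -23, 0, 0, 0, -0.09, 0],
    [28.5, -23, 0, 0, 0, -0.09, 0],
  ],
)

```text
time_s: 1.13
eef_pos: [481.3, 250.1, 231.2]
ee_rot: [-0.001, 0.606, 0.796, 0.001]
force: [-0.3, 1.5, -0.1]
grip_width: 0.495
```

>>> play_rows(
  plan=[
    [28.5, -23, 0, 0, 0, -0.09, 0],
    [28.5, -23, 0, 0, 0, -0.09, 0],
    [28.5, -23, 0, 0, 0, -0.09, 0],
    [28.5, -23, 0, 0, 0, -0.09, 0],
    [28.5, -23, 0, 0, 0, -0.09, 0],
  ],
)

```text
time_s: 1.55
eef_pos: [629.9, 127.5, 231.0]
ee_rot: [-0.001, 0.776, 0.631, 0.001]
force: [-0.7, 0.3, 0.2]
grip_width: 0.504
```

>>> play_rows(
  plan=[
    [-3.5, 8, -30, 0, 0, 0.03, 0],
    [-3.5, 8, -30, 0, 0, 0.03, 0],
    [0, 0, 0, 0, 0, 0, 0],
  ],
)

```text
time_s: 1.8
eef_pos: [629.2, 136.3, 169.2]
ee_rot: [0.002, 0.761, 0.649, 0.003]
force: [-0.2, 0.9, -1.0]
grip_width: 0.503
```

```bash
python3 - <<'E'
from h import *
s=sense();print(s['eef_pos'],s['ee_rot'])
w=cap('wrist');a=cap('top')
W=np.array(w['world_to_cam']);print(-W[:3,:3].T@W[:3,3])
y=-.146;c,sn=np.cos(y),np.sin(y)
for h in([623,144,98],):
    for sg in(70,-70,0): 
        P=[h[0]-sn*sg,h[1]+c*sg,98];print(proj(w,P))
cv2.imwrite('pics/d.png',w['img'])
E
```

```text
[629.19617919 136.33191499 169.17169032] [0.00168714 0.76076884 0.64901421 0.00291312]
[639.6620854  204.94487262 311.43222794]
[[260.79061895  98.09159404]]
[[265.68191964 309.88939593]]
[[263.46757606 213.1479595 ]]
```

View pics/d.png

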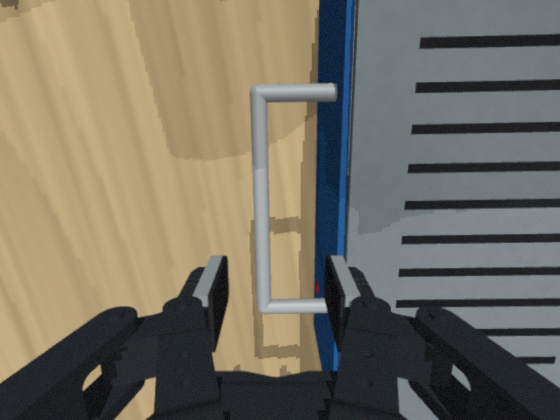

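The wrist view shows the bar from (259,93) to (264,306), close to the prediction. Refined handle middle is about (622,146). I'll centre, descend and pinch.

>>> play_rows(
  plan=[
    [-4, 5, 0, 0, 0, 0.015, 0],
    [-3, 5, -20, 0, 0, 0.01, 0],
    [0, 0, -30, 0, 0, 0, 0],
    [0, 0, -30, 0, 0, 0, 0],
    [0, 0, -6, 0, 0, 0, 0],
  ],
)

```text
time_s: 2.32
eef_pos: [627.0, 148.9, 100.1]
ee_rot: [0.01, 0.751, 0.66, 0.014]
force: [-0.2, 0.1, -0.4]
grip_width: 0.498
```

```bash
cat >> h.py <<'E'
from scipy.spatial.transform import Rotation as Ro
def err(p,jaw):
    s=sense();q=s['ee_rot'];th=np.deg2rad((jaw+90)/2)
    d=Ro.from_quat([np.cos(th),np.sin(th),0,0]);c=Ro.from_quat([q[1],q[2],q[3],q[0]])
    print('t',s['time_s'],'pos',s['eef_pos'].round(1),'dp',(np.array(p)-s['eef_pos']).round(1),'rv',(d*c.inv()).as_rotvec().round(3),'F',s['force'].round(1),'g',round(s['grip_width'],2), 'j',s['joints'].round(2))
E
python3 -c "
from h import *
err([622,146,80],-8.37)"
```

```text
t 2.3167 pos [627.  148.9 100.1] dp [ -5.   -2.9 -20.1] rv [-0.003  0.035 -0.016] F [-0.2  0.1 -0.4] g 0.5 j [0.05 0.67 1.3  0.   1.14 0.18]
```

>>> play_rows(
  plan=[
    [-5, -3, 0, 0, 0.035, -0.016, 0],
    [0, 0, -10, 0, 0, 0, 0],
    [0, 0, -10, 0, 0, 0, 0],
    [0, 0, 0, 0, 0, 0, 0],
  ],
)

```text
time_s: 2.65
eef_pos: [623.6, 147.5, 84.7]
ee_rot: [0.001, 0.756, 0.655, 0.004]
force: [-0.8, -0.8, -0.8]
grip_width: 0.499
```

```bash
python3 -c "
from h import *
err([622,146,80],-8.37)"
```

```text
t 2.65 pos [623.6 147.5  84.7] dp [-1.6 -1.5 -4.7] rv [-0.003  0.008 -0.003] F [-0.8 -0.8 -0.8] g 0.5 j [0.05 0.7  1.3  0.   1.14 0.19]
```

Close the fingers on the bar.

>>> play_rows(
  plan=[
    [-1, 0, -3, 0, 0, 0, -0.5],
    [0, 0, 0, 0, 0, 0, -1],
    [0, 0, 0, 0, 0, 0, -1],
    [0, 0, 0, 0, 0, 0, -1],
    [0, 0, 0, 0, 0, 0, -1],
  ],
  grip_force=40,
)

```text
time_s: 3.07
eef_pos: [621.9, 148.1, 83.3]
ee_rot: [0.001, 0.755, 0.655, 0.004]
force: [1.1, -0.5, -4.0]
grip_width: 0.096
```

>>> play_rows(
  plan=[
    [0, 0, 0, 0, 0, 0, -1],
    [0, 0, 0, 0, 0, 0, -1],
    [0, 0, 0, 0, 0, 0, -1],
  ],
)

```text
time_s: 3.32
eef_pos: [621.9, 148.1, 83.2]
ee_rot: [0.001, 0.755, 0.655, 0.004]
force: [-0.7, 0.7, -2.2]
grip_width: 0.102
```

>>> play_rows(
  plan=[
    [-10, 1.5, 0, 0, 0, 0, -1],
    [-20, 2.9, 0, 0, 0, 0, -1],
    [-20, 2.9, 0, 0, 0, 0, -1],
    [-20, 2.9, 0, 0, 0, 0, -1],
    [-20, 2.9, 0, 0, 0, 0, -1],
  ],
)

```text
time_s: 3.73
eef_pos: [537.4, 160.4, 83.3]
ee_rot: [0.007, 0.756, 0.654, 0.012]
force: [6.7, 1.4, -6.6]
grip_width: 0.099
```

```bash
python3 -c "
from h import *
err([622-183,148+27,83],-8.37)"
```

```text
t 3.7333 pos [537.4 160.4  83.3] dp [-98.4  14.6  -0.3] rv [-0.005  0.027 -0.001] F [ 6.7  1.4 -6.6] g 0.1 j [0.08 0.53 1.59 0.   0.99 0.22]
```

>>> play_rows(
  plan=[
    [-20, 2.9, 0, 0, 0.01, 0, -1],
    [-20, 2.9, 0, 0, 0.01, 0, -1],
    [-20, 2.9, 0, 0, 0, 0, -1],
    [-10, 1.5, 0, 0, 0, 0, -1],
    [0, 0, 0, 0, 0, 0, -1],
  ],
)

```text
time_s: 4.15
eef_pos: [464.7, 170.9, 83.2]
ee_rot: [0.003, 0.756, 0.654, 0.007]
force: [-3.3, 1.3, -4.2]
grip_width: 0.099
```

>>> play_rows(
  plan=[
    [-8, 1.2, 0, 0, 0, 0, -1],
    [-5, 0.7, 0, 0, 0, 0, -1],
    [0, 0, 0, 0, 0, 0, -1],
  ],
)

```text
time_s: 4.4
eef_pos: [453.1, 172.6, 83.2]
ee_rot: [0.004, 0.756, 0.654, 0.008]
force: [-5.0, 0.5, -1.7]
grip_width: 0.102
```

```bash
python3 -c "
from h import *
err([622-183,148+27,83],-8.37)"
```

```text
t 4.4 pos [453.1 172.6  83.2] dp [-14.1   2.4  -0.2] rv [-0.005  0.018 -0.001] F [-5.   0.5 -1.7] g 0.1 j [0.12 0.4  1.81 0.   0.92 0.26]
```

>>> play_rows(
  plan=[
    [-8, 1.2, 0, 0, 0, 0, -1],
    [-5, 0.7, 0, 0, 0, 0, -1],
    [0, 0, 0, 0, 0, 0, -1],
  ],
)

```text
time_s: 4.65
eef_pos: [441.9, 174.2, 83.2]
ee_rot: [0.005, 0.757, 0.654, 0.009]
force: [-5.0, 0.7, -1.7]
grip_width: 0.098
```

>>> play_rows(
  plan=[
    [-4, 0.6, 0, 0, 0, 0, -1],
    [0, 0, 0, 0, 0, 0, -1],
  ],
)

```text
time_s: 4.82
eef_pos: [439.0, 174.7, 83.2]
ee_rot: [0.006, 0.757, 0.654, 0.01]
force: [-1.0, 0.7, -2.2]
grip_width: 0.096
```

>>> play_rows(
  plan=[
    [-4, 0.6, 0, 0, 0, 0, -1],
    [0, 0, 0, 0, 0, 0, -1],
  ],
)

```text
time_s: 4.98
eef_pos: [439.3, 174.6, 83.2]
ee_rot: [0.009, 0.757, 0.653, 0.014]
force: [-5.6, 1.9, -2.7]
grip_width: 0.097
```

>>> play_rows(
  plan=[
    [-8, 1.2, 0, 0, 0.02, 0, -1],
    [-3, 0.4, 0, 0, 0, 0, -1],
  ],
)

```text
time_s: 5.15
eef_pos: [439.3, 174.8, 84.3]
ee_rot: [0.011, 0.757, 0.653, 0.016]
force: [5.6, 1.0, -12.7]
grip_width: 0.096
```

>>> play_rows(
  plan=[
    [0, 0, 0, 0, 0, 0, -0.2],
    [0, 0, 0, 0, 0, 0, 0],
    [0, 0, 0, 0, 0, 0, 0],
  ],
)

```text
time_s: 5.4
eef_pos: [440.7, 174.7, 85.4]
ee_rot: [0.012, 0.757, 0.653, 0.017]
force: [0.2, 0.5, -0.4]
grip_width: 0.496
```

```bash
python3 -c "
from h import *
err([622-183,148+27,83],-8.37)"
```

```text
t 5.4 pos [440.7 174.7  85.4] dp [-1.7  0.3 -2.4] rv [-0.005  0.042  0.002] F [ 0.2  0.5 -0.4] g 0.5 j [ 0.13  0.36  1.86 -0.    0.88  0.28]
```

The tray is at its stop: 184.5 mm travelled, and a further 8 mm pull did not move it. Rise clear and look.

>>> play_rows(
  plan=[
    [0, 0, 35, 0, 0.02, 0, 0],
    [0, 0, 40, 0, 0.02, 0, 0],
    [0, 0, 40, 0, 0, -0.12, 0],
    [0, 0, 40, 0, 0, -0.12, 0],
    [10, 0, 30, 0, 0, -0.12, 0],
  ],
)

```text
time_s: 5.82
eef_pos: [443.1, 174.8, 273.7]
ee_rot: [-0.008, 0.865, 0.502, -0.004]
force: [0.5, -0.2, 0.9]
grip_width: 0.5
```

>>> play_rows(
  plan=[
    [10, 0, 20, 0, 0, -0.12, 0],
    [10, 0, 0, 0, 0, -0.12, 0],
    [10, 0, 0, 0, 0, -0.12, 0],
    [10, 0, 0, 0, 0, -0.12, 0],
    [0, 0, 0, 0, 0, -0.12, 0],
  ],
)

```text
time_s: 6.23
eef_pos: [485.4, 175.8, 305.9]
ee_rot: [-0.006, 0.977, 0.212, 0.005]
force: [0.4, -0.2, -0.7]
grip_width: 0.497
```

>>> play_rows(
  plan=[
    [0, 0, 0, 0, 0, -0.12, 0],
    [0, 0, 0, 0, 0, -0.12, 0],
    [0, 0, 0, 0, 0, -0.12, 0],
    [0, 0, 0, 0, 0, -0.12, 0],
    [0, 0, 0, 0, 0, -0.1, 0],
  ],
)

```text
time_s: 6.65
eef_pos: [483.9, 176.5, 307.1]
ee_rot: [-0.005, 0.996, -0.089, 0.006]
force: [-0.2, -0.1, -1.0]
grip_width: 0.501
```

```bash
python3 - <<'E'
from h import *
err([480,175,280],-98.37)
w=cap('wrist','e.png');a=cap('top');b=cap('side')
A=cv2.resize(a['img'][150:270,170:300],None,fx=4,fy=4,interpolation=cv2.INTER_CUBIC)
cv2.imwrite('pics/f.png',A)
E
```

```text
t 6.65 pos [483.9 176.5 307.1] dp [ -3.9  -1.5 -27.1] rv [-0.01   0.012  0.032] F [-0.2 -0.1 -1. ] g 0.5 j [0.12 0.24 1.4  0.01 1.49 1.87]
```

View pics/e.png

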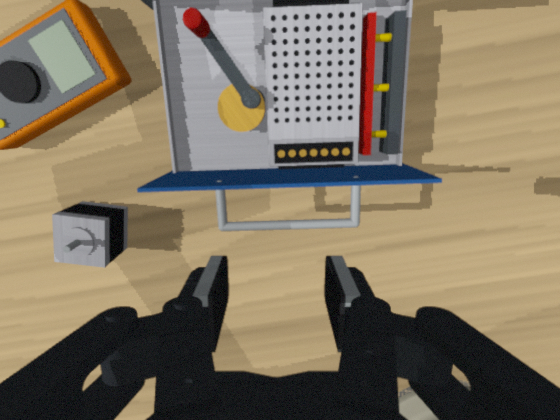

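The wrist view shows the pivot at about (252,98), the knob top at (196,20), the pad at columns 363–376 and the fence at 387–405 with pins between. Next I measure the geometry.

```bash
python3 - <<'E'
from h import *
w=cap('wrist')
R=Ro.from_euler('z',.1455).as_matrix()
pv=ray(w,[[252,98]],74)[0];kt=ray(w,[[196,20]],112)[0]
print('pivot',pv,'knob',kt); d=kt-pv; ang=np.rad2deg(np.arctan2(d[1],d[0]));print('len',np.hypot(*d[:2]),'a deg',ang+8.34-30)
print('handle ends',ray(w,[[222,226],[354,223]],98))
# pad/fence at rows ~
o=pv
for nm,uv,z in(('psuR',(360,60),58),('psuL',(266,60),58),('padL',(365,60),51),('padR',(375.5,60),51),('fenceL',(388,60),51)):
    print(nm,(R@(ray(w,[uv],z)[0]-o)).round(1))
for c in 'psu pad'.split():pass
row=w['img'][50:56,255:420].mean(0).astype(int)
for i in range(95,165):print(255+i,row[i].tolist(),end=' ')
E
```

```text
pivot [572.20790836 188.86617213  74.        ] knob [641.82054996 222.36117919 112.        ]
len 77.25176612209454 a deg 4.035124790045479
handle ends [[448.81743255 242.98758322  98.        ]
 [429.04048728 104.30544628  98.        ]]
psuR [  35.3 -112.6  -16. ]
psuL [ 37.9 -15.  -16. ]
padL [  36.1 -119.4  -23. ]
padR [  35.7 -130.4  -23. ]
fenceL [  35.4 -143.5  -23. ]
350 [147, 144, 142] 351 [97, 94, 94] 352 [74, 73, 72] 353 [82, 79, 78] 354 [100, 97, 96] 355 [147, 143, 142] 356 [184, 179, 179] 357 [188, 183, 183] 358 [187, 182, 181] 359 [185, 180, 180] 360 [185, 180, 179] 361 [183, 178, 179] 362 [89, 86, 104] 363 [16, 19, 72] 364 [8, 11, 71] 365 [6, 11, 70] 366 [11, 13, 87] 367 [17, 25, 147] 368 [23, 30, 166] 369 [20, 29, 169] 370 [20, 29, 174] 371 [19, 28, 175] 372 [22, 29, 175] 373 [23, 31, 176] 374 [21, 28, 175] 375 [41, 45, 170] 376 [103, 100, 129] 377 [114, 110, 112] 378 [114, 111, 110] 379 [115, 111, 111] 380 [114, 110, 110] 381 [115, 111, 111] 382 [113, 110, 110] 383 [111, 108, 108] 384 [81, 78, 77] 385 [43, 41, 39] 386 [31, 30, 25] 387 [31, 29, 27] 388 [32, 31, 28] 389 [53, 51, 46] 390 [61, 58, 52] 391 [61, 58, 52] 392 [60, 59, 53] 393 [70, 67, 61] 394 [80, 76, 70] 395 [84, 81, 74] 396 [83, 80, 73] 397 [84, 80, 73] 398 [84, 81, 73] 399 [84, 80, 74] 400 [84, 81, 74] 401 [83, 80, 73] 402 [84, 80, 75] 403 [84, 79, 73] 404 [82, 78, 73] 405 [77, 74, 72] 406 [84, 81, 80] 407 [117, 112, 112] 408 [133, 128, 129] 409 [129, 129, 133] 410 [107, 124, 136] 411 [90, 119, 138] 412 [87, 119, 137] 413 [87, 118, 137] 414 [88, 119, 138] 415 [86, 118, 136] 416 [88, 118, 136] 417 [86, 119, 136] 418 [87, 119, 137] 419 [87, 119, 137]
```

>>> play_rows(
  plan=[
    [32, 9, -20, 0, 0.01, 0.02, 0],
    [32, 9, -20, 0, 0, 0.01, 0],
    [32, 9, -20, 0, 0, 0, 0],
    [32, 9, -20, 0, 0, 0, 0],
    [30, 9, -20, 0, 0, 0, 0],
  ],
)

```text
time_s: 7.27
eef_pos: [645.5, 223.1, 211.5]
ee_rot: [-0.006, 0.998, -0.06, 0.007]
force: [0.7, -0.8, 0.3]
grip_width: 0.501
```

```bash
python3 - <<'E'
from h import *
err([643.5,223,82],-98.37)
E
```

```text
t 7.2667 pos [645.5 223.1 211.5] dp [-2.000e+00 -1.000e-01 -1.295e+02] rv [-0.012  0.015 -0.026] F [ 0.7 -0.8  0.3] g 0.5 j [0.16 0.68 0.98 0.01 1.46 1.85]
```

>>> play_rows(
  plan=[
    [-1, 0, -30, -0.012, 0.015, -0.026, 0],
    [0, 0, -30, 0, 0, 0, 0],
    [0, 0, -10, 0, 0, 0, 0],
    [0, 0, 0, 0, 0, 0, 0],
  ],
)

```text
time_s: 7.6
eef_pos: [647.1, 223.8, 131.0]
ee_rot: [0.001, 0.998, -0.068, -0.004]
force: [-0.6, -0.6, -0.3]
grip_width: 0.502
```

```bash
python3 - <<'E'
from h import *
err([643.5,223,82],-98.37)
w=cap('wrist','g.png')
print(proj(w,[[643.5,223,112],[573,188.7,72]]))
E
```

```text
t 7.6 pos [647.1 223.8 131. ] dp [ -3.6  -0.8 -49. ] rv [ 0.002 -0.008 -0.011] F [-0.6 -0.6 -0.3] g 0.5 j [ 0.16  0.76  1.06 -0.    1.33  1.87]
[[277.75689686 262.48057036]
 [342.47272409 326.39346014]]
```

View pics/g.png

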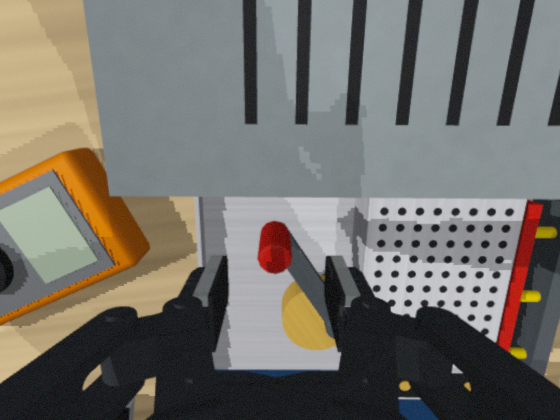

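The wrist view shows the knob top at about (275,258), versus a predicted (278,262), so the knob is at about (645.5,224) and sits between the fingers. I'll descend and pinch it.

>>> play_rows(
  plan=[
    [-1, 0, -20, 0, 0, 0, 0],
    [0, 0, -20, 0, 0, 0, 0],
    [0, 0, -5, 0, 0, 0, 0],
    [0, 0, 0, 0, 0, 0, -0.4],
    [0, 0, 0, 0, 0, 0, -1],
  ],
  grip_force=40,
)

```text
time_s: 8.07
eef_pos: [649.4, 224.4, 98.1]
ee_rot: [-0.001, 0.998, -0.065, 0.004]
force: [-0.2, 0.3, -0.2]
grip_width: 0.226
```

>>> play_rows(
  plan=[
    [0, 0, 0, 0, 0, 0, -1],
    [0, 0, 0, 0, 0, 0, -1],
    [0, 0, 0, 0, 0, 0, -1],
    [0, 0, 0, 0, 0, 0, -1],
  ],
)

```text
time_s: 8.4
eef_pos: [649.4, 224.5, 98.7]
ee_rot: [-0.001, 0.998, -0.065, 0.004]
force: [1.2, 1.9, -8.2]
grip_width: 0.189
```

```bash
python3 - <<'E'
from h import *
err([645,223,82],-98.37)
E
```

```text
t 8.4 pos [649.4 224.5  98.7] dp [ -4.4  -1.5 -16.7] rv [-0.001  0.008 -0.016] F [ 1.2  1.9 -8.2] g 0.19 j [0.16 0.78 1.1  0.   1.25 1.86]
```

The grip is too shallow (TCP z 98), so I'll reopen and go deeper.

>>> play_rows(
  plan=[
    [0, 0, 0, 0, 0, 0, -0.2],
    [0, 0, 0, 0, 0, 0, -0.2],
    [-3, 0, -10, 0, 0, 0, -0.2],
    [-2, 0, -8, 0, 0, 0, -0.2],
    [0, 0, -2, 0, 0, 0, -0.2],
  ],
)

```text
time_s: 8.82
eef_pos: [645.9, 224.7, 82.4]
ee_rot: [-0.002, 0.998, -0.065, 0.008]
force: [-0.8, -0.3, 0.2]
grip_width: 0.399
```

>>> play_rows(
  plan=[
    [0, 0, -2, 0, 0, 0, -0.2],
    [0, 0, 0, 0, 0, 0, -1],
    [0, 0, 0, 0, 0, 0, -1],
    [0, 0, 0, 0, 0, 0, -1],
    [0, 0, 0, 0, 0, 0, -1],
  ],
)

```text
time_s: 9.23
eef_pos: [645.6, 224.9, 79.8]
ee_rot: [-0.002, 0.998, -0.065, 0.008]
force: [0.0, 0.4, -0.8]
grip_width: 0.2
```

```bash
python3 - <<'E'
from h import *
err([645,223,82],-98.37)
E
```

```text
t 9.2333 pos [645.6 224.9  79.8] dp [-0.6 -1.9  2.2] rv [-0.003  0.015 -0.016] F [ 0.   0.4 -0.8] g 0.2 j [0.16 0.79 1.14 0.   1.2  1.87]
```

```bash
cat > arc.py <<'E'
from h import *
import sys
def st(step=5.5,n=5,pv=(573.2,188.8)):
    s=sense();d=s['eef_pos'][:2]-pv;r=np.hypot(*d);t=np.rad2deg(np.arctan2(d[1],d[0]))
    q=s['ee_rot'];jaw=2*np.rad2deg(np.arctan2(q[2],q[1]))-90
    print('t',s['time_s'],'r',r.round(1),'a',(t-21.66).round(1),'jaw',jaw.round(1),'z',s['eef_pos'][2].round(1),'F',s['force'].round(1),'g',s['grip_width'].round(2))
    c=np.array([80.5*np.array([np.cos(x),np.sin(x)]) for x in np.deg2rad(t+step*np.arange(n+1))]);print(np.diff(c,axis=0).round(1).tolist())
if __name__=='__main__': st(*map(float,sys.argv[1:2]))
E
python3 arc.py
```

```text
Traceback (most recent call last):
  File "arc.py", line 8, in <module>
    if __name__=='__main__': st(*map(float,sys.argv[1:2]))
                             ~~^^^^^^^^^^^^^^^^^^^^^^^^^^^
  File "arc.py", line 6, in st
    print('t',s['time_s'],'r',r.round(1),'a',(t-21.66).round(1),'jaw',jaw.round(1),'z',s['eef_pos'][2].round(1),'F',s['force'].round(1),'g',s['grip_width'].round(2))
                                                                                                                                            ^^^^^^^^^^^^^^^^^^^^^
AttributeError: 'float' object has no attribute 'round'
```

>>> play_rows(
  plan=[
    [-3.8, 6.7, 0, 0, 0.01, 0.08, -1],
    [-4.4, 6.3, 0, 0, 0, 0.09, -1],
    [-5, 5.9, 0, 0, 0, 0.09, -1],
    [-5.5, 5.4, 0, 0, 0, 0.09, -1],
    [0, 0, 0, 0, 0, 0, -1],
  ],
)

```text
time_s: 9.65
eef_pos: [629.0, 248.4, 79.7]
ee_rot: [-0.002, 0.993, 0.116, 0.005]
force: [-4.6, 2.6, -0.3]
grip_width: 0.198
```

```bash
sed -i "s/s\['grip_width'\].round(2)/round(s['grip_width'],2)/" arc.py; python3 arc.py
```

```text
t 9.65 r 81.6 a 25.2 jaw -76.7 z 79.7 F [-4.6  2.6 -0.3] g 0.2
[[-5.9, 5.0], [-6.3, 4.4], [-6.7, 3.8], [-7.1, 3.1], [-7.3, 2.4]]
```

>>> play_rows(
  plan=[
    [-5.9, 5.0, 0, 0, 0, 0.09, -1],
    [-6.3, 4.4, 0, 0, 0, 0.09, -1],
    [-6.7, 3.8, 0, 0, 0, 0.09, -1],
    [-7.1, 3.1, 0, 0, 0, 0.09, -1],
    [0, 0, 0, 0, 0, 0, -1],
  ],
)

```text
time_s: 10.07
eef_pos: [605.0, 264.7, 79.8]
ee_rot: [-0.004, 0.957, 0.291, 0.008]
force: [-5.1, 2.4, -0.2]
grip_width: 0.196
```

```bash
python3 arc.py 4
```

```text
t 10.0667 r 82.3 a 45.6 jaw -56.1 z 79.8 F [-5.1  2.4 -0.2] g 0.2
[[-5.3, 2.0], [-5.4, 1.6], [-5.5, 1.2], [-5.6, 0.9], [-5.6, 0.5]]
```

>>> play_rows(
  plan=[
    [-5.3, 2.0, 0, 0, 0, 0.07, -1],
    [-5.4, 1.6, 0, 0, 0, 0.07, -1],
    [-5.5, 1.2, 0, 0, 0, 0.07, -1],
    [-5.6, 0.9, 0, 0, 0, 0.07, -1],
    [0, 0, 0, 0, 0, 0, -1],
  ],
)

```text
time_s: 10.48
eef_pos: [585.5, 270.6, 79.8]
ee_rot: [-0.006, 0.91, 0.415, 0.009]
force: [-5.7, 2.4, 0.9]
grip_width: 0.194
```

```bash
python3 arc.py 4; python3 - <<'E'
from h import *
R=Ro.from_euler('z',-.1455).as_matrix()
w=cap('wrist','i.png')
for y in(-117,-126,-144): print(proj(w,[R@[30,y,51]+[573.7,190,0],R@[-20,y,51]+[573.7,190,0]]).round(0).tolist())
E
```

```text
t 10.4833 r 82.7 a 59.8 jaw -41.0 z 79.8 F [-5.7  2.4  0.9] g 0.19
[[-5.6, 0.6], [-5.6, 0.2], [-5.6, -0.1], [-5.6, -0.5], [-5.5, -0.9]]
[[486.0, 476.0], [415.0, 507.0]]
[[492.0, 485.0], [421.0, 516.0]]
[[504.0, 504.0], [434.0, 534.0]]
```

>>> play_rows(
  plan=[
    [-5.6, 0.6, 0, 0, 0, 0.07, -1],
    [-5.6, 0.2, 0, 0, 0, 0.07, -1],
    [-5.6, -0.1, 0, 0, 0, 0.07, -1],
    [0, 0, 0, 0, 0, 0, -1],
  ],
)

```text
time_s: 10.87
eef_pos: [571.5, 272.0, 79.9]
ee_rot: [-0.008, 0.865, 0.501, 0.011]
force: [-3.5, 1.8, -1.4]
grip_width: 0.199
```

```bash
python3 arc.py 3;  python3 -c "
from h import *
err([600,270,80],-31)"
```

```text
t 10.8667 r 83.2 a 69.5 jaw -29.9 z 79.9 F [-3.5  1.8 -1.4] g 0.2
[[-4.2, -0.2], [-4.2, -0.4], [-4.2, -0.6], [-4.1, -0.9], [-4.1, -1.1]]
t 10.8667 pos [571.5 272.   79.9] dp [28.5 -2.   0.1] rv [-0.025  0.012 -0.019] F [-3.5  1.8 -1.4] g 0.2 j [0.25 0.68 1.34 0.02 1.1  0.76]
```

>>> play_rows(
  plan=[
    [0, 0, 0, 0, 0, 0, -0.3],
    [0, 0, 0, 0, 0, 0, -0.3],
    [0, 0, 0, 0, 0, 0, -0.3],
    [0, 0, 35, 0, 0, 0, -0.3],
    [0, 0, 41, 0, 0, 0, -0.3],
  ],
)

```text
time_s: 11.28
eef_pos: [570.1, 269.1, 150.2]
ee_rot: [-0.009, 0.87, 0.494, 0.004]
force: [1.0, 0.3, 0.6]
grip_width: 0.353
```

>>> play_rows(
  plan=[
    [0, -10, 40, 0, 0, 0, -0.3],
    [0, -38, 15, -0.01, 0.01, 0, -0.3],
    [0, -38, 0, -0.01, 0, 0, -0.3],
    [0, -38, 0, 0, 0, 0, -0.3],
    [0, -38, 0, 0, 0, 0, -0.3],
  ],
)

```text
time_s: 11.7
eef_pos: [572.5, 106.8, 218.7]
ee_rot: [0.001, 0.87, 0.493, 0.003]
force: [1.9, 0.1, 0.8]
grip_width: 0.349
```

>>> play_rows(
  plan=[
    [0, -38, 0, 0, 0, 0, -0.3],
    [0, -38, 0, 0, 0, 0, -0.3],
    [0, -15, 0, 0, 0, 0, -0.3],
    [0, 0, 0, 0, 0, 0, -0.3],
    [0, 0, 0, 0, 0, 0, -0.3],
  ],
)

```text
time_s: 12.12
eef_pos: [572.9, 2.7, 221.2]
ee_rot: [0.004, 0.874, 0.485, 0.004]
force: [-0.2, 1.0, 0.2]
grip_width: 0.348
```

```bash
python3 -c "
from h import *
err([559,14,230],-30)
cap('wrist','j.png')"
```

```text
t 12.1167 pos [572.9   2.7 221.2] dp [-13.9  11.3   8.8] rv [0.004 0.01  0.034] F [-0.2  1.   0.2] g 0.35 j [-0.2   0.42  1.37 -0.    1.34  0.36]
```

View pics/j.png

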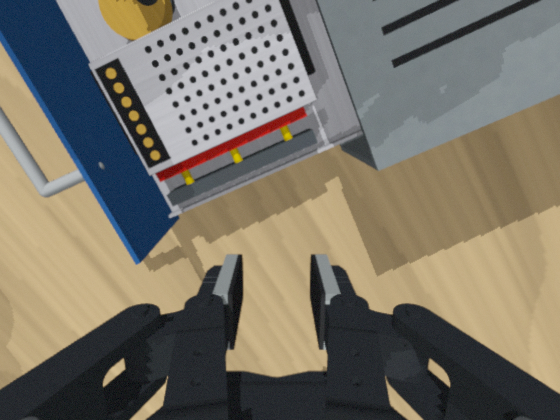

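The wrist view shows the supply pressed against the pad at (165,175)–(305,115), with a narrowed gap to the fence. I'll rectify this view and the earlier one to the tray frame and compare them.

```bash
cat > rect.py <<'E'
from h import *
R=Ro.from_euler('z',-.1455).as_matrix(); pv=np.array([573.5,189.5,0])
def rect(c,img,x0=-55,x1=75,y0=-165,y1=-95,z=51,s=6):
    X,Y=np.meshgrid(np.arange(x0,x1,1/s),np.arange(y1,y0,-1/s))
    P=np.c_[X.ravel(),Y.ravel(),0*X.ravel()]@R.T+pv; P[:,2]=z
    m=proj(c,P).astype(np.float32).reshape(*X.shape,2)
    return cv2.remap(img,m[...,0],m[...,1],cv2.INTER_CUBIC)
def T(pos,q):
    M=np.eye(4);M[:3,:3]=Ro.from_quat([q[1],q[2],q[3],q[0]]).as_matrix();M[:3,3]=pos;return M
E
python3 - <<'E'
from rect import *
s=sense();c=cap('wrist')
H=np.array(c['world_to_cam'])@T(s['eef_pos'],s['ee_rot'])  # tool->cam
np.save('H.npy',H)
e=dict(c);e['world_to_cam']=H@np.linalg.inv(T([483.9,176.5,307.1],[-.005,.996,-.089,.006]))
A=rect(e,cv2.imread('pics/e.png'));B=rect(c,c['img'])
print(A.shape)
for n,I in(('before',A),('now',B)):
    hsv=cv2.cvtColor(I,cv2.COLOR_BGR2HSV)
    for xx in(-30,0,30):   # tray x
        col=hsv[:,int((xx+55)*6)-6:int((xx+55)*6)+6].astype(int);bg=I[:,int((xx+55)*6)-6:int((xx+55)*6)+6].mean(1)
        red=np.where((bg[:,2]-bg[:,0])>60)[0]
        print(n,xx,'red y',-95-red.min()/6,-95-red.max()/6)
C=np.vstack([A[:,:780],np.zeros((6,A.shape[1],3),np.uint8),B])
cv2.imwrite('pics/k.png',cv2.resize(C,None,fx=.7,fy=.7,interpolation=cv2.INTER_AREA))
E
```

```text
(420, 780, 3)
before -30 red y -118.33333333333333 -131.0
before 0 red y -118.16666666666667 -131.16666666666666
before 30 red y -118.16666666666667 -131.0
now -30 red y -128.16666666666666 -136.5
now 0 red y -128.0 -136.5
now 30 red y -128.0 -136.33333333333334
```

View pics/k.png

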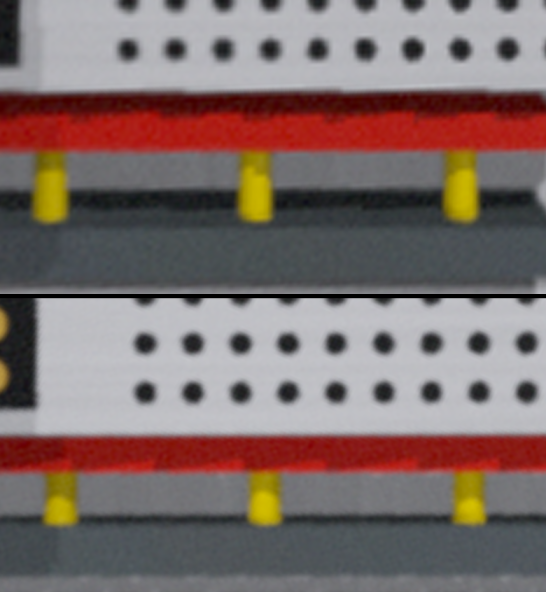

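```bash
python3 - <<'E'
from rect import *
c=cap('wrist');W=np.array(c['world_to_cam']);o=-W[:3,:3].T@W[:3,3]
print('cam now tray',R.T@(o-pv)); 
H=np.load('H.npy');W=H@np.linalg.inv(T([483.9,176.5,307.1],[-.005,.996,-.089,.006]));o=-W[:3,:3].T@W[:3,3];print('cam e',R.T@(o-pv))
E
```

```text
cam now tray [  53.13101374 -119.42275306  363.33279169]
cam e [-18.51449004 -30.2268814  449.93950517]
```

>>> play_rows(
  plan=[
    [-22, -9, 0, 0, 0, 0, -0.3],
    [-22, -9, 0, 0, 0, 0, -0.3],
    [0, 0, 0, 0, 0, 0, -0.3],
    [0, 0, 0, 0, 0, 0, -0.3],
  ],
)

```text
time_s: 12.6
eef_pos: [527.7, -8.9, 220.4]
ee_rot: [0.003, 0.872, 0.49, 0.004]
force: [0.1, 0.7, -1.0]
grip_width: 0.355
```

```bash
cat > meas.py <<'E'
from rect import *
import sys
c=cap('wrist');W=np.array(c['world_to_cam']);o=-W[:3,:3].T@W[:3,3];print('cam tray',(R.T@(o-pv)).round(1),'time',sense()['time_s'])
B=rect(c,c['img']);cv2.imwrite('pics/'+sys.argv[1],B)
for xx in(-25,0,22):
    i=int((xx+55)*6);bg=B[:,i-9:i+9].mean(1)
    r=bg[:,2]-bg[:,0];g=bg.mean(1)
    red=np.where(r>60)[0]
    k=np.arange(red.max()+3,len(g)-1)
    gr=np.gradient(cv2.GaussianBlur(g.reshape(-1,1),(1,9),0).ravel())
    print(xx,'red',-95-red.min()/6,-95-red.max()/6,'steps',[(round(-95-j/6,1),round(gr[j],1)) for j in k if abs(gr[j])>2 and abs(gr[j])>=abs(gr[j-1]) and abs(gr[j])>=abs(gr[j+1])])
E
python3 meas.py l.png
```

```text
cam tray [   9.9 -138.7  362.7] time 12.65
-25 red -127.83333333333334 -136.66666666666666 steps [(np.float64(-148.2), np.float64(-5.5)), (np.float64(-161.2), np.float64(5.1)), (np.float64(-163.5), np.float64(-2.4))]
0 red -128.0 -136.5 steps [(np.float64(-148.2), np.float64(-5.2)), (np.float64(-161.2), np.float64(5.5)), (np.float64(-163.5), np.float64(-2.6))]
22 red -127.83333333333334 -136.5 steps [(np.float64(-148.0), np.float64(-5.1)), (np.float64(-149.7), np.float64(2.0)), (np.float64(-161.0), np.float64(5.4)), (np.float64(-163.3), np.float64(-2.1))]
```

View pics/l.png

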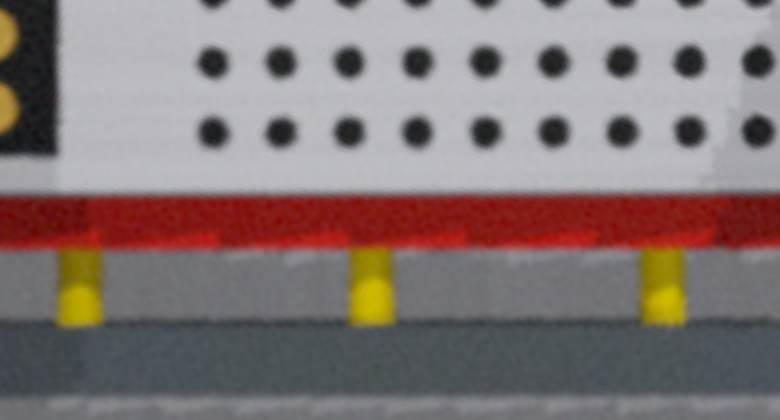

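The rectified view, taken with the camera right above the gap, shows the pad's outer edge at −136.6 and the fence edge at about −148.2. The gap is about 11.6 mm, so the pad is pushed about 6.3 mm. It needs roughly 10° more lever, so I'll regrasp the knob.

>>> play_rows(
  plan=[
    [5, 35, 0, 0, 0, 0.06, -0.1],
    [5, 35, 0, 0, 0, 0.06, -0.1],
    [5, 35, 0, 0, 0, 0.06, -0.1],
    [5, 35, 0, 0, 0, 0.06, -0.1],
    [5, 35, 0, 0, 0, 0.06, -0.1],
  ],
)

```text
time_s: 13.07
eef_pos: [555.7, 171.6, 220.7]
ee_rot: [0.004, 0.787, 0.617, 0.005]
force: [1.0, -0.5, 0.8]
grip_width: 0.449
```

>>> play_rows(
  plan=[
    [5, 35, 0, 0, 0, 0.06, -0.1],
    [5, 35, 0, 0, 0, 0.06, -0.1],
    [5, 35, 0, 0, 0, 0.06, -0.1],
    [0, 0, -30, 0, 0, 0, -0.1],
    [0, 0, -20, 0, 0, 0, -0.1],
  ],
)

```text
time_s: 13.48
eef_pos: [572.4, 296.1, 172.2]
ee_rot: [0.005, 0.72, 0.694, 0.011]
force: [-0.6, -0.4, -1.1]
grip_width: 0.448
```

```bash
python3 -c "
from h import *
err([571.5,272,82],-2)
w=cap('wrist');print(proj(w,[571.5,272,112]))
im=w['img'].astype(int);m=((im[...,2]-im[...,0]>70)&(im[...,1]<60)).astype(np.uint8)
n,l,s,ce=cv2.connectedComponentsWithStats(m);print([(s[i].tolist(),ce[i].round(0).tolist()) for i in range(1,n) if s[i,4]>60])"
```

```text
t 13.4833 pos [572.4 296.1 172.2] dp [ -0.9 -24.1 -90.2] rv [-0.007  0.022  0.001] F [-0.6 -0.4 -1.1] g 0.45 j [0.3  0.61 1.2  0.   1.3  0.33]
[[273.6626588  265.18140526]]
[([280, 0, 53, 152, 647], [306.0, 82.0]), ([261, 236, 26, 43, 891], [273.0, 257.0])]
```

>>> play_rows(
  plan=[
    [0, -12, -10, 0, 0.01, 0, -0.1],
    [0, -12, -10, 0, 0.01, 0, -0.1],
    [0, 0, -25, 0, 0, 0, -0.1],
    [0, 0, -30, 0, 0, 0, -0.1],
    [0, 0, 0, 0, 0, 0, -0.1],
  ],
)

```text
time_s: 13.95
eef_pos: [571.9, 273.4, 92.1]
ee_rot: [-0.003, 0.719, 0.695, 0.002]
force: [-0.1, -1.4, -0.7]
grip_width: 0.446
```

```bash
python3 -c "
from h import *
err([571.5,272,82],-2)"
```

```text
t 13.95 pos [571.9 273.4  92.1] dp [ -0.4  -1.4 -10.1] rv [-0.007 -0.002 -0.001] F [-0.1 -1.4 -0.7] g 0.45 j [0.26 0.68 1.31 0.01 1.16 0.29]
```

>>> play_rows(
  plan=[
    [0, -1, -10, 0, 0, 0, -0.1],
    [0, 0, -1, 0, 0, 0, -0.4],
    [0, 0, 0, 0, 0, 0, -1],
    [0, 0, 0, 0, 0, 0, -1],
    [0, 0, 0, 0, 0, 0, -1],
  ],
)

```text
time_s: 14.37
eef_pos: [573.2, 272.3, 83.6]
ee_rot: [-0.003, 0.719, 0.695, 0.003]
force: [1.5, 0.8, -11.1]
grip_width: 0.199
```

```bash
python3 arc.py 4
```

```text
t 14.3667 r 83.5 a 68.3 jaw -2.0 z 83.6 F [  1.5   0.8 -11.1] g 0.2
[[-5.6, -0.2], [-5.6, -0.6], [-5.5, -1.0], [-5.5, -1.4], [-5.3, -1.7]]
```

>>> play_rows(
  plan=[
    [-5.5, -0.3, 0, 0, 0, 0.06, -1],
    [-5.5, -0.6, 0, 0, 0, 0.06, -1],
    [-4.5, -0.9, 0, 0, 0, 0.05, -1],
    [0, 0, 0, 0, 0, 0, -1],
  ],
)

```text
time_s: 14.7
eef_pos: [559.6, 271.4, 83.6]
ee_rot: [-0.002, 0.656, 0.755, 0.006]
force: [-1.0, -0.0, -7.3]
grip_width: 0.194
```

```bash
python3 arc.py 2
```

```text
t 14.7 r 83.7 a 77.7 jaw 8.1 z 83.6 F [-1.  -0.  -7.3] g 0.19
[[-2.8, -0.5], [-2.7, -0.6], [-2.7, -0.7], [-2.7, -0.8], [-2.7, -0.9]]
```

>>> play_rows(
  plan=[
    [0, 0, 0, 0, 0, 0, -0.3],
    [0, 0, 0, 0, 0, 0, -0.2],
    [0, 0, 0, 0, 0, 0, -0.2],
    [0, 0, 35, 0, 0, 0, -0.2],
    [0, 0, 41, 0, 0, 0, -0.2],
  ],
)

```text
time_s: 15.12
eef_pos: [558.2, 270.6, 157.6]
ee_rot: [-0.004, 0.657, 0.754, 0.002]
force: [0.2, -0.2, 0.6]
grip_width: 0.396
```

>>> play_rows(
  plan=[
    [0, -10, 40, 0, 0, 0, -0.2],
    [-4, -36, 20, 0, 0, -0.09, -0.2],
    [-4, -36, 0, 0, 0, -0.09, -0.2],
    [-4, -36, 0, 0, 0, -0.09, -0.2],
    [-4, -36, 0, 0, 0, -0.09, -0.2],
  ],
)

```text
time_s: 15.53
eef_pos: [544.6, 117.8, 234.0]
ee_rot: [0.004, 0.784, 0.621, 0.012]
force: [1.0, -0.1, -0.9]
grip_width: 0.404
```

>>> play_rows(
  plan=[
    [-4, -36, 0, 0, 0, -0.09, -0.2],
    [-4, -36, 0, 0, 0, -0.09, -0.2],
    [-4, -36, 0, 0, 0, -0.09, -0.2],
    [0, -10, 0, 0, 0, -0.05, -0.2],
    [0, 0, 0, 0, 0, 0, -0.2],
  ],
)

```text
time_s: 15.95
eef_pos: [532.0, -11.8, 239.9]
ee_rot: [0.01, 0.88, 0.475, 0.015]
force: [0.5, -0.1, 0.1]
grip_width: 0.398
```

```bash
python3 meas.py m.png; python3 -c "
from h import *
err([527.7,-8.9,220.4],-31.3)"
```

```text
cam tray [  13.  -142.1  383.1] time 16.0
-25 red -130.0 -138.83333333333334 steps [(np.float64(-148.3), np.float64(-3.8)), (np.float64(-161.2), np.float64(4.4)), (np.float64(-164.0), np.float64(-2.1))]
0 red -130.0 -138.66666666666666 steps [(np.float64(-148.3), np.float64(-4.1)), (np.float64(-161.0), np.float64(4.4)), (np.float64(-164.0), np.float64(-2.5))]
22 red -129.83333333333334 -138.66666666666666 steps [(np.float64(-148.3), np.float64(-4.8)), (np.float64(-161.0), np.float64(4.8))]
t 16.0 pos [532.1 -10.9 240. ] dp [ -4.4   2.  -19.6] rv [0.004 0.036 0.031] F [-0.4  0.2  0.5] g 0.4 j [-0.24  0.3   1.49  0.    1.31  0.33]
```

The gap is now about 9.4 mm, so the pad is pushed about 8–8.7 mm, close to half. Last, I check the tray and the surroundings from the top.

>>> play_rows(
  plan=[
    [-20, -30, 30, 0, 0, 0, -0.2],
    [-20, -35, 10, 0, 0, 0, -0.2],
    [-20, -35, 0, 0, 0, 0, -0.2],
    [-20, -35, 0, 0, 0, 0, -0.2],
    [0, 0, 0, 0, 0, 0, -0.2],
  ],
)

```text
time_s: 16.42
eef_pos: [453.6, -140.2, 278.7]
ee_rot: [0.012, 0.874, 0.485, 0.016]
force: [-0.3, 1.0, -0.1]
grip_width: 0.402
```

```bash
python3 - <<'E'
from h import *
a=cap('top','n0.png')
R=Ro.from_euler('z',-.1455).as_matrix()
print('expected bar ends',proj(a,[R@[-130,-36+s,0]+[573.5,189.2,98] for s in(70,-70)]).round(1).tolist())
cv2.imwrite('pics/n.png',cv2.resize(a['img'][140:290,90:310],None,fx=3.5,fy=3.5,interpolation=cv2.INTER_CUBIC))
E
```

```text
expected bar ends [[194.5, 260.8], [243.3, 267.7]]
```

View pics/n.png

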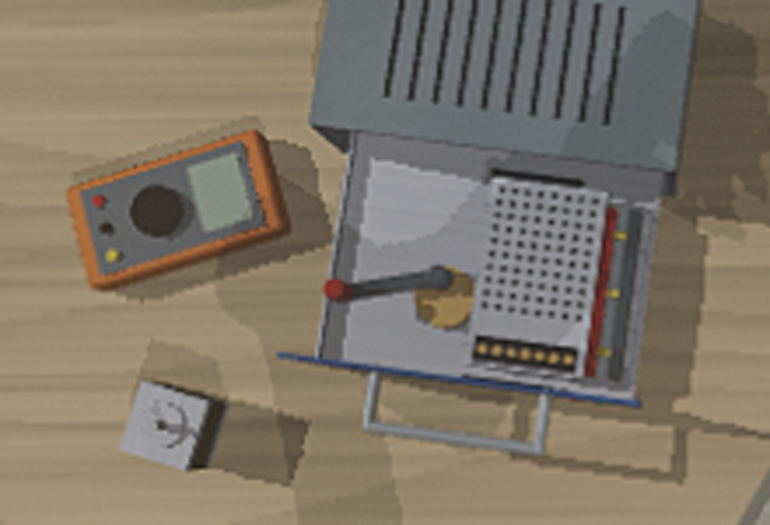

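The top view shows the tray fully out, with the bar at about (195,262)–(245,268) as expected. The lever points to tray +y, and the multimeter and motor are where they were.

```bash
python3 -c "
from rig import ctrl
print(ctrl.finish_job())"
```

```text
the job is handed in; nothing more can be done
None
```

I pulled the tray out to its stop, then pinched the red knob and swung the lever to about 78° (1.36 rad). The supply is clamped with the red pad pushed back close to half of its 18 mm travel. The job was handed in at about 16.5 s of robot time, with the gripper open and clear.

- **Tray:** it travelled 184.5 mm, and a further 8 mm pull did not move it. In the last top picture the handle is where full extension puts it, within about 2 pixels.
- **Pad:** the final gap to the fence is about 9.4 mm, which means a push of about 8.6 mm. Two less direct readings, from the pin ends and from the first wrist view, gave about 7.6 mm. I left the lever there because all three are near half and well short of the end.
- **Lever grip:** the first pinch on the knob was too shallow, so I reopened and regripped lower before turning.
- **Surroundings:** in the last top picture the multimeter and motor look unmoved. The tape roll was outside that crop, and the arm stayed well away from it. The highest wrist force I saw in the readings was about 14 N.

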